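# Load a test panel under the spring clip of a label-test bed

## Task

Load the steel test panel into the label-test bed: with one fingertip press the spring clip's long thumb plate down, and keep it down while the other fingertip pushes the panel by its turned-up tab beneath the lifted jaw until it is fully home against the end stop. Only then let the clip spring back to grip the panel, and take the hand away. Never lift the panel, do not let the clip drop on it before it is home, and leave the things lying around where they are.

Things in the scene. Friction and masses are not known exactly. Their poses are not given: they have to be found in the camera images.
- test_bed: Label-test bed, fixed dark grey base. Bed frame (mm): origin at table level (z 0) on the lane's centre line, below the front end of the clip's jaw; x along the lane, the way the panel is pushed; y left, to the clip; z up. Base x -118..58, y -49..91, top z 15. Lane top z 16, between guides with inner faces y -35.5 and 35.5, tops z 24.5, from x -116 to the stop.
- stop (a point): Centre of the end stop's face, level with the lane: bed frame x 36, y 0, z 16 mm. The stop is a steel bar across the lane's far end, top z 32.5 mm, with two screws.
- clip: The spring clip, a rocker on a pin along x at bed y 52, z 30 mm (origin: on the pin at bed x 0; pin ears at x -81..-76 and 29..34, top z 40). Left arm: the long thumb plate to press, x -74..26, y 57..87, with a ribbed rubber pad (x -71..23, y 64..84); pressing works alike all along x and the fingertip may slide along it. Right arm: the jaw, see point jaw.
- jaw (a point): Front end of the jaw's lip, at its underside; moves with the clip. At rest bed x 0, y 25, z 17 mm. The jaw hangs over the lane's left margin, x 0..26, lip y 21..29 mm; at rest it stands 1 mm above the lane and so bars the panel. Opened, it swings in to y 18. It must end gripping the panel.
- clip_angle (a joint): Angle of the spring clip, rad: 0 at rest, grows as the thumb plate is pressed down, limit 0.55, springs back by itself. The jaw's lip stands 1 mm + 27 mm x angle above the lane: from 0.20 up the panel passes freely; about 0.15 with the jaw resting on the panel. Force on the middle of the pad: about 5 N to start it, 11 N at the limit (a hard stop).
- press_point (a point): Middle of the rubber pad's top face; moves with the clip. In the bed frame at rest x -24, y 72, z 44.5 mm, the pad sloping up outward by 0.30 rad; at clip angle 0.30 the pad is level, z 38 mm.
- panel: Loose flat steel test panel, 76 (x) x 68 (y) x 5 mm, about 0.15 kg, with a white label on its rear part. Origin: centre of its underside. It lies in the lane (origin z 16 mm), x along the lane, 1.5 mm play at each side, its leading (+x) edge 10 to 28 mm short of the jaw. Home: leading edge on the stop, origin at bed x -2 mm.
- tab (a point): Centre of the rear (-x) face of the panel's turned-up tab, the face to push: an upright plate 34 wide (y), 3 mm thick, from the panel's top face to 30.5 mm above its underside (46.5 mm above the table). The point lies at x 18.5, y -13, z 24.5 mm in the panel's frame.
- cap_loose0: Black bottle cap, 37 mm across and 32 mm tall, standing on the table right of the bed. Origin: centre of its underside. Leave alone.
- label_roll: Roll of labels, 68 mm across and 60 mm tall, standing on the table right of the bed. Origin: centre of its underside. Leave alone.
- marker: Marker pen, 130 mm long, 18 mm thick, lying on the table left of the bed. Origin: centre of its underside. Leave alone.
Not all that is in view belongs to the job. Leave any brown look-alike of the panel alone.

How it is judged:
By the outcome, as a careful person would: the job done as asked, in the order asked, and still so for the second after the job is handed in, with the robot touching nothing.
It also fails if it takes over 38 s, if anything falls off the work surface, if the arm or the gripper's body presses on something with over 40 N, if the wrist force passes 120 N, or if a joint passes its speed limit or range.

## Robot

A 7-joint arm with a two-finger parallel gripper is mounted at the origin on a cart in front of the work surface, level with it; the furniture and walls round the work are solid. World frame = base frame: x ahead of the robot, y to its left, z up, the work surface at z = 0. Lengths are in m, angles in rad, forces in N, time in s.
With the tool pointing down it reaches from about 0.425 to 0.925 m from the base axis. Payload 6.8 kg.
Tool frame: the origin (TCP) lies on the mounting face of the last link; the fingertips stand 173 mm ahead of it and the grasp point (between the pads) lies 155 mm ahead of it (grip_point_offset is the distance from the TCP to the grasp point, in m); x points along the fingers, z is the direction in which the jaws open and shut, and the axes are right-handed (so a half turn about x gives the same grasp; the last joint's range is limited). The gripper opens to 85 mm and grips with 20 to 120 N. Pads are 22 mm wide; open, the fingers measure 114 mm over their backs; the gripper's body (76 mm by 85 mm) begins 54 mm behind the grasp point. The pads swing forward as they close: fully open they stand 13 mm farther back than shut.
Start: joints at [1.2, 0.477, 0.022, 1.555, -0.011, 1.109, -0.083], TCP at [0.175, -0.652, 0.405] pointing down, gripper open.
Joint ranges: [-2.96, 2.96], [-0.34, 2.1], [-1.41, 1.46], [0.24, 2.44], [-1.37, 4.51], [0.17, 1.92], [-2.96, 2.96]. Speed limits (rad/s): [2.39, 2.39, 3.14, 3.14, 3.14, 3.14, 3.14].

## Interface

Orientations are given as a rotation vector (axis times angle).
In Python, from bench import * gives the robot as it stands. The module is installed in compiled form; this text tells all that it offers.
- The arm moves only by the tool servo_tool, never from a script. Its argument "motion" is a list of rows, each a list of 5 numbers: the shift along the tool's x, y, z in m, then the turn about the tool's x in degrees, then the gripper command: -1 is fully open, 1 is shut, values between are in proportion. In form: [[dx, dy, dz, turn, fingers], ...]. A call has 1 to 8 rows; each row is the pose to reach, as a shift and turn from the pose measured when the call began, along the tool's axes at that moment; what a row does not reach only later rows make up. A row lasts 1/10 s, in which the tool goes at most 50 mm and 8.59 degrees, less where a joint would pass 70% of its speed; a pose out of reach is approached as far as the arm can. A call with a gripper value outside its range is refused whole. The fingers move at their own pace and stop on an object; "force" is the grip in N (left out, the last holds). Time passes only in rows, so rows that repeat a pose let the fingers close. It gives the time, the measured TCP pose, the force and the opening at its end, in the units of the state.
- get_obs(): the state, without advancing time (a new reading comes with each control period).
- grab_frame(name): name is "side" or "top" or "wrist"; returns the picture (420x560x3 uint8, red, green, blue); there is no depth.
- camera_params(name): a dict with "mtx" (3x3 intrinsics, pixels), "world_to_cam" (4x4, takes a point from world to camera coordinates); the wrist camera has in their place "T_tool_cam" (4x4, takes a point from camera to tool coordinates, whose origin is the TCP and whose axes are the tool frame's). Camera axes: x right, y down, z forward; pixel columns grow to the right and rows downward; lengths in m; the calibration is good to about 2 mm. A picture is of the moment at which its call begins: read the wrist's pose just before it. camera_params takes no time and is no camera call.
- hand_in(): hands the job in, once; it reports no verdict.
The state is a dict: "clock": time; "joints": joint angles; "qvel": joint speeds; "tau": joint torques, N m; "tcp_pos": TCP position; "orientation": TCP orientation; "contact_force": force on the tool from outside, world axes, zero at the start; "moment": the same for the moment, N m; "grip_width": finger opening in m.
Only numpy, scipy, OpenCV 4.12 (cv2) and the standard library are available. Lean on these libraries where they do the work, as an engineer would, in place of code of your own. Each camera call takes 0.05 s, during which the arm holds its last target. There are 200 camera calls.

## Working session

There is one attempt and no reset: what is moved stays moved. The work goes in short steps, Python scripts to look and compute and a tool call to move; the robot and the scene stay as the last step left them, time stands still between calls to the robot, and variables do not carry over. Pictures are saved under pics/ and viewed, about 8 in all and at most 12, crops included, and the job is handed in when it is done.

Besides the shell and the picture viewer there is one more tool, called after "Call:" in YAML: its name, and indented under it one key for each argument. servo_tool: Moves the arm, as the interface text tells. Its arguments: {"type":"object","properties":{"motion":{"type":"array","items":{"type":"array","items":{"type":"number"}}},"force":{"type":"number"}},"required":["motion"]}

```bash
mkdir -p pics; python3 - <<'E'
from bench import *
import cv2,json
o=get_obs();print({k:(v if not hasattr(v,'tolist') else [round(float(t),4) for t in v]) for k,v in o.items()})
for n in ['side','top']:
    cv2.imwrite(f'pics/{n}0.png',grab_frame(n)[:,:,::-1]); 
    p=camera_params(n);print(n,p['mtx'].round(1).tolist(),p['world_to_cam'].round(4).tolist())
print(camera_params('wrist'))
E
```

```text
{'clock': 0.0, 'joints': [1.1999, 0.4778, 0.0223, 1.5565, -0.0115, 1.1093, -0.0831], 'qvel': [-0.0001, -0.0011, 0.0009, 0.0011, -0.0001, 0.0017, -0.0007], 'tau': [-0.0002, -59.6456, 1.6074, -28.1192, 0.0124, 0.0095, -0.0], 'tcp_pos': [0.1753, -0.6516, 0.4037], 'orientation': [1.0145, 1.3237, -1.0128], 'contact_force': [-1.5503, -0.6441, 0.7656], 'moment': [0.0029, 0.0021, 0.0285], 'grip_width': 0.08543525963441499}
side [[444.3, 0.0, 276.2], [0.0, 444.3, 210.4], [0.0, 0.0, 1.0]] [[0.9785, -0.2062, 0.0096, -0.5527], [-0.1268, -0.6372, -0.7602, 0.1098], [0.1629, 0.7426, -0.6496, 0.7724], [0.0, 0.0, 0.0, 1.0]]
top [[430.4, 0.0, 276.4], [0.0, 430.4, 211.8], [0.0, 0.0, 1.0]] [[-0.016, -0.9996, 0.0233, 0.0216], [-0.9922, 0.013, -0.1236, 0.5651], [0.1232, -0.0251, -0.9921, 0.9002], [0.0, 0.0, 0.0, 1.0]]
{'mtx': array([[314.95242024,   0.        , 280.47700418],
       [  0.        , 314.95242024, 206.7130934 ],
       [  0.        ,   0.        ,   1.        ]]), 'T_tool_cam': array([[ 7.20872301e-05, -2.76739983e-01,  9.60944835e-01,
         2.98278437e-02],
       [ 1.80652134e-04, -9.60944819e-01, -2.76739992e-01,
         6.96539157e-02],
       [ 9.99999981e-01,  1.93546154e-04, -1.92781818e-05,
        -1.06434484e-03],
       [ 0.00000000e+00,  0.00000000e+00,  0.00000000e+00,
         1.00000000e+00]])}
```

View pics/top0.png

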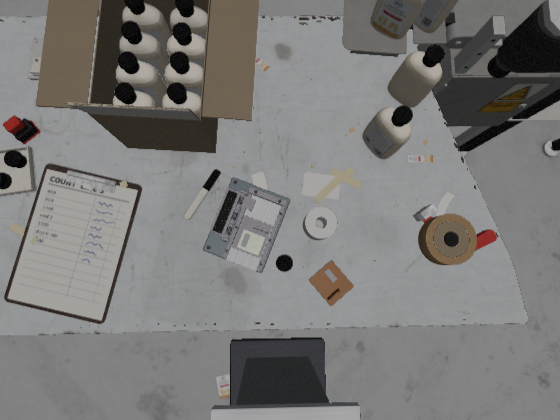

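View pics/side0.png

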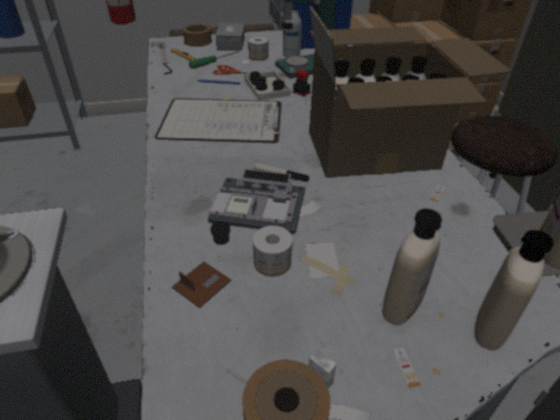

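The top view shows the bed centred near (247,225) with the lane pointing up and slightly right, and the clip's black pad on its left at about (225,212). In the side view the bed is near (258,203). I'll enlarge both.

```bash
python3 - <<'E'
import cv2,numpy as np
a=cv2.imread('pics/top0.png')[168:283,192:302];b=cv2.imread('pics/side0.png')[160:240,200:320]
a=cv2.resize(a,None,fx=5,fy=5,interpolation=cv2.INTER_CUBIC);cv2.imwrite('pics/c0.png',a)
b=cv2.resize(b,None,fx=6,fy=6,interpolation=cv2.INTER_CUBIC);cv2.imwrite('pics/c1.png',b)
E
```

```text
(no output)
```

View pics/c0.png

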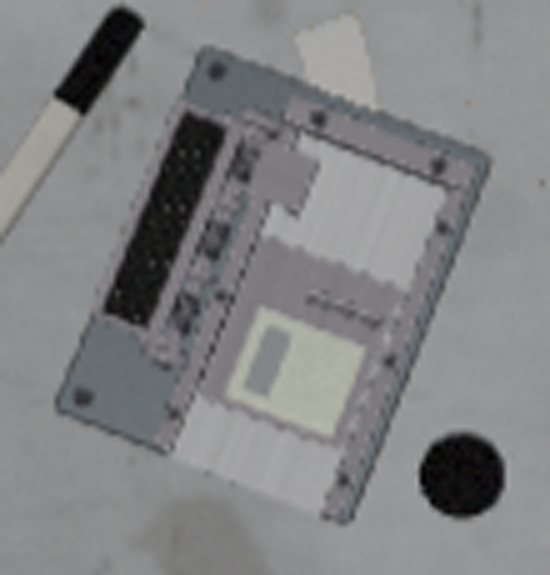

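View pics/c1.png

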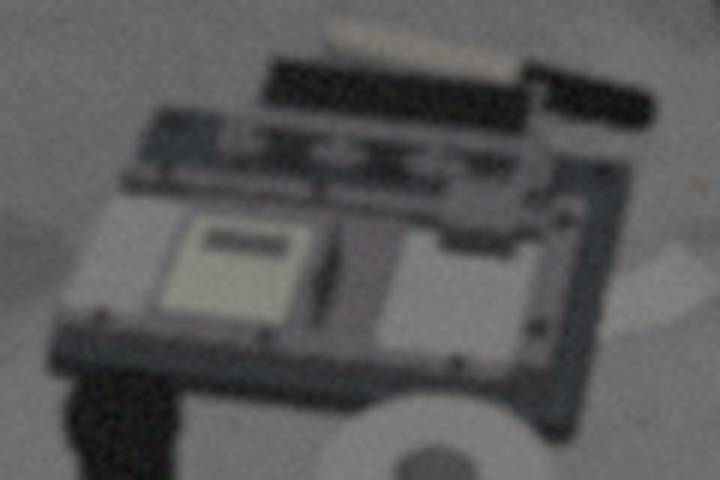

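```bash
cat > h.py <<'E'
import numpy as np,cv2
from bench import *
P={n:(lambda p:(p['mtx'],p['world_to_cam']))(camera_params(n)) for n in('top','side')}
def ray(uv,K,W):
    d=W[:3,:3].T@(np.linalg.inv(K)@[uv[0],uv[1],1.]); return -W[:3,:3].T@W[:3,3],d
def onz(uv,z,K,W):
    c,d=ray(uv,K,W);return c+d*(z-c[2])/d[2]
def tri(a,b,KA,KB):
    A=[];B=[]
    for uv,(K,W) in((a,KA),(b,KB)):
        c,d=ray(uv,K,W);d/=np.linalg.norm(d);M=np.eye(3)-np.outer(d,d);A.append(M);B.append(M@c)
    return np.linalg.lstsq(np.vstack(A),np.hstack(B),rcond=None)[0]
def fit(bed,w):
    bed=np.array(bed,float)[:,:2];w=np.array(w)[:,:2];b0=bed.mean(0);w0=w.mean(0)
    p=(bed-b0);q=(w-w0);th=np.arctan2((p[:,0]*q[:,1]-p[:,1]*q[:,0]).sum(),(p*q).sum())
    R=np.array([[np.cos(th),-np.sin(th)],[np.sin(th),np.cos(th)]]);t=w0-R@b0
    return th,t,((R@bed.T).T+t-w)*1e3
E
cat > m1.py <<'E'
from h import *
f=lambda L:[(192+u/5-.4,168+v/5-.4) for u,v in L]
g=lambda L:[(200+u/6-.42,160+v/6-.42) for u,v in L]
T=f([(203,46),(490,160),(350,523),(57,409)]);S=g([(632,160),(570,437),(50,350),(155,108)])
bed=np.array([(58,91),(58,-49),(-118,-49),(-118,91)])/1e3
for a,b in zip(T,S): print('tri',tri(a,b,P['top'],P['side']).round(4))
wt=[onz(a,.015,*P['top']) for a in T]
th,t,r=fit(bed,wt);print('top',np.degrees(th),t,r.round(1).tolist())
ws=[onz(a,.015,*P['side']) for a in S]
th2,t2,r=fit(bed,ws);print('side',np.degrees(th2),t2,r.round(1).tolist())
R=np.array([[np.cos(th),-np.sin(th)],[np.sin(th),np.cos(th)]])
for nm,uv,z in[('leadL',(270,240),.021),('leadR',(405,288),.021),('tabL',(308,293),.0465),('tabR',(382,322),.0465),('rearL',(207,400),.021),('rearR',(333,440),.021),('padFL',(190,112),.047),('padNR',(150,328),.042)]:
    print(nm,(R.T@(onz(f([uv])[0],z,*P['top'])[:2]-t)*1e3).round(1))
for nm,uv,z in[('tabTopL',(335,228),.0465),('leadR',(380,345),.021)]:
    print('s',nm,(R.T@(onz(g([uv])[0],z,*P['side'])[:2]-t)*1e3).round(1))
E
python3 m1.py
```

```text
tri [0.6499 0.1107 0.0112]
tri [ 0.5968 -0.0176  0.0039]
tri [0.4367 0.0473 0.0125]
tri [0.4875 0.1754 0.0109]
top -22.040060561310604 [0.56129441 0.0482176 ] [[1.2, 0.2], [1.8, -2.1], [-2.1, -0.2], [-1.0, 2.1]]
side -22.762865580798568 [0.56172874 0.04184565] [[0.8, -2.7], [2.2, 3.1], [-3.9, -2.0], [0.8, 1.7]]
leadL [-13.9  29.7]
leadR [-12.2 -33.3]
tabL [-31.5   4. ]
tabR [-31.6 -29.9]
rearL [-89.1  29.4]
rearR [-85.4 -28.1]
padFL [22.8 79.9]
padNR [-69.6  61.6]
s tabTopL [-26.5  -8.8]
s leadR [ -6.7 -34.1]
```

```bash
cat > plan.py <<'E'
from h import *
import sys
from scipy.spatial.transform import Rotation as Ro
th=np.radians(-22.2);t=np.array([.5613,.0475])
def plan(bx,by,tipz,reach=.173):
    o=get_obs();R=Ro.from_rotvec(o['orientation']).as_matrix();p=np.array(o['tcp_pos'])
    c,s=np.cos(th),np.sin(th);w=np.array([[c,-s],[s,c]])@np.array([bx,by])/1e3+t
    tgt=np.array([w[0],w[1],tipz+reach]);yb=np.array([-s,c,0])
    d=R.T@(tgt-p)
    a=[];
    for sg in(1,-1):
        z=R.T@(sg*yb);a.append(round(float(np.degrees(np.arctan2(-z[1],z[2]))),2))
    Rb=np.array([[c,-s],[s,c]])
    print('R',R.round(3).tolist(),'tcp bed',((Rb.T@(p[:2]-t))*1e3).round(1),'tipz',round(p[2]-reach,4))
    print('shift tool',d.round(4),'turn',a,'F',np.round(o['contact_force'],1),'w',round(o['grip_width'],4),'t',round(o['clock'],2),'j',np.round(o['joints'],2))
if __name__=='__main__': plan(*map(float,sys.argv[1:4]))
E
python3 plan.py -55 29.5 .15
```

```text
R [[-0.001, 0.966, 0.26], [0.002, 0.26, -0.966], [-1.0, -0.0, -0.002]] tcp bed [ -93.2 -793.1] tipz 0.2308
shift tool [ 0.0818  0.5285 -0.6314] turn [-142.74, 37.26] F [-0.1  0.3 -0.3] w 0.0853 t 0.1 j [ 1.2   0.48  0.02  1.56 -0.01  1.11 -0.08]
```

Call:
servo_tool:
  motion:
    - [0, 0.037, -0.032, 5, -0.65]
    - [0, 0.075, -0.065, 10, -0.65]
    - [0, 0.112, -0.097, 15, -0.65]
    - [0, 0.15, -0.13, 20, -0.65]
    - [0, 0.187, -0.162, 25, -0.65]
    - [0, 0.225, -0.195, 30, -0.65]
    - [0, 0.262, -0.227, 34, -0.65]
    - [0, 0.3, -0.26, 37.3, -0.65]

```text
clock: 0.9
tcp_pos: [0.3978, -0.321, 0.4041]
orientation: [1.492, 1.0, -1.491]
contact_force: [0.5, 0.3, -0.3]
grip_width: 0.0703
```

```bash
python3 plan.py -55 29.5 .15
```

```text
R [[-0.001, 0.924, -0.381], [0.002, -0.381, -0.924], [-1.0, -0.001, -0.001]] tcp bed [ -12.1 -402.9] tipz 0.2311
shift tool [ 0.0816 -0.0444 -0.4322] turn [179.79, -0.21] F [ 0.5  0.3 -0.3] w 0.0703 t 0.9 j [ 0.59  0.21 -0.04  1.94  0.01  0.99 -1.41]
```

Call:
servo_tool:
  motion:
    - [0, -0.005, -0.048, 0, -0.65]
    - [0, -0.01, -0.096, 0, -0.65]
    - [0, -0.016, -0.144, 0, -0.65]
    - [0, -0.022, -0.192, 0, -0.65]
    - [0, -0.027, -0.24, 0, -0.65]
    - [0, -0.032, -0.288, 0, -0.65]
    - [0, -0.038, -0.336, 0, -0.65]
    - [0, -0.044, -0.384, 0, -0.65]

```text
clock: 1.7
tcp_pos: [0.5036, 0.0526, 0.4045]
orientation: [1.492, 1.0, -1.492]
contact_force: [0.2, -1.1, -0.2]
grip_width: 0.0705
```

Call:
servo_tool:
  motion:
    - [0, 0, -0.03, 0, -0.65]
    - [0.03, 0, -0.049, 0, -0.65]
    - [0.06, 0, -0.049, 0, -0.65]
    - [0.08, 0, -0.049, 0, -0.65]
    - [0.08, 0, -0.049, 0, -0.65]

```text
clock: 2.2
tcp_pos: [0.5209, 0.0977, 0.3215]
orientation: [1.487, 1.002, -1.497]
contact_force: [-0.5, -0.2, -0.2]
grip_width: 0.0707
```

```bash
python3 plan.py -55 29.5 .05; python3 -c "
from bench import *;import cv2;cv2.imwrite('pics/w1.png',grab_frame('wrist')[:,:,::-1])"
```

```text
R [[-0.007, 0.925, -0.381], [-0.0, -0.381, -0.925], [-1.0, -0.007, 0.003]] tcp bed [-56.4  31.2] tipz 0.1485
shift tool [0.0985 0.0021 0.0014] turn [179.81, -0.19] F [-0.5 -0.2 -0.2] w 0.0707 t 2.2 j [-0.03  0.36 -0.33  1.96  0.15  0.85 -2.4 ]
```

View pics/w1.png

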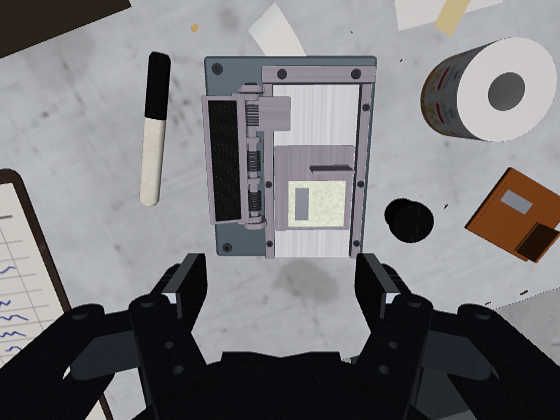

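The wrist view shows the bed upright: base corners near (204,57), (376,57), (363,257), (218,255), the tab's top edge at row ~167, columns 310–352, the panel's leading edge at row ~146, and both fingertips near row 255.

```bash
cat > m2.py <<'E'
from h import *
from scipy.spatial.transform import Rotation as Ro
o=get_obs();C=camera_params('wrist');T=np.eye(4);T[:3,:3]=Ro.from_rotvec(o['orientation']).as_matrix();T[:3,3]=o['tcp_pos']
W=(C['mtx'],np.linalg.inv(T@C['T_tool_cam']))
bed=np.array([(58,91),(58,-49),(-118,-49),(-118,91)])/1e3
w=[onz(a,.015,*W) for a in[(204,57),(376,57),(363,257),(218,255)]]
th,t,r=fit(bed,w);print('wrist',np.degrees(th),t.round(4),r.round(1).tolist())
R=np.array([[np.cos(th),-np.sin(th)],[np.sin(th),np.cos(th)]])
for nm,uv,z in[('leadL',(276,146),.021),('leadR',(352,146),.021),('tabTopL',(310,166),.0465),('tabTopR',(353,166),.0465),('rearL',(275,231),.021),('padFL',(208,99),.047),('padNR',(243,220),.042),('stop',(320,84),.0325),('lipR',(291,110),.02)]:
    print(nm,(R.T@(onz(uv,z,*W)[:2]-t)*1e3).round(1))
f=lambda u,v:(192+u/5-.4,168+v/5-.4)
for nm,a,b in[('tabL',(308,293),(310,166)),('tabR',(382,322),(353,166)),('padFL',(190,112),(208,99)),('padNR',(150,328),(243,220)),('cornerFL',(203,46),(204,57))]:
    p=tri(f(*a),b,P['top'],W);print('tri',nm,(R.T@(p[:2]-t)*1e3).round(1),'z',(p[2]*1e3).round(1))
E
python3 m2.py
```

```text
wrist -22.165268450645357 [0.5621 0.0493] [[-0.1, -0.1], [-0.0, -1.2], [1.3, 0.1], [-1.2, 1.2]]
leadL [-12.5  33.5]
leadR [-12.8 -31.3]
tabTopL [-25.7   6.5]
tabTopR [-25.9 -27.3]
rearL [-89.8  35. ]
padFL [24.5 83.2]
padNR [-71.8  61.5]
stop [35.8 -1.1]
lipR [16.8 20.8]
tri tabL [-29.9   4.1] z 20.4
tri tabR [-29.8 -31.4] z 26.1
tri padFL [22.5 79. ] z 57.6
tri padNR [-70.2  60.2] z 46.7
tri cornerFL [52.7 84.9] z 43.1
```

```bash
sed -i 's/\.5613,\.0475/.5618,.0487/' plan.py; python3 plan.py -56 29.5 .055
```

```text
R [[-0.004, 0.924, -0.381], [0.001, -0.381, -0.924], [-1.0, -0.004, 0.001]] tcp bed [-55.8  30.3] tipz 0.1504
shift tool [0.0954 0.0002 0.0007] turn [179.79, -0.21] F [ 0.1 -0.5  0.4] w 0.0707 t 2.25 j [-0.03  0.36 -0.33  1.96  0.15  0.85 -2.4 ]
```

Call:
servo_tool:
  motion:
    - [0.025, 0, 0, 0, -0.65]
    - [0.05, 0, 0, 0, -0.65]
    - [0.075, 0, 0, 0, -0.65]
    - [0.09, 0, 0, 0, -0.65]
    - [0.095, 0, 0, 0, -0.65]
    - [0.095, 0, 0, 0, -0.65]

```text
clock: 2.85
tcp_pos: [0.5216, 0.0979, 0.229]
orientation: [1.49, 1.001, -1.495]
contact_force: [0.6, 0.0, 0.4]
grip_width: 0.0707
```

Call:
servo_tool:
  motion:
    - [0.003, 0, 0, 0, -0.65]
    - [0.006, 0, 0, 0, -0.65]
    - [0.006, 0, 0, 0, -0.65]

```text
clock: 3.15
tcp_pos: [0.5218, 0.0979, 0.2234]
orientation: [1.49, 1.0, -1.494]
contact_force: [-0.6, 0.2, -0.0]
grip_width: 0.0705
```

```bash
python3 plan.py -56 29.5 .04; python3 -c "
from bench import *;import cv2;a=grab_frame('wrist')[20:300,150:430,::-1];cv2.imwrite('pics/w2.png',cv2.resize(a,None,fx=2,fy=2))"
```

```text
R [[-0.003, 0.924, -0.382], [0.001, -0.382, -0.924], [-1.0, -0.003, 0.0]] tcp bed [-55.6  30.4] tipz 0.0504
shift tool [ 0.0104 -0.0003  0.0009] turn [179.76, -0.24] F [-0.6  0.2 -0. ] w 0.0705 t 3.15 j [-0.07  0.51 -0.29  2.02  0.23  0.64 -2.47]
```

View pics/w2.png

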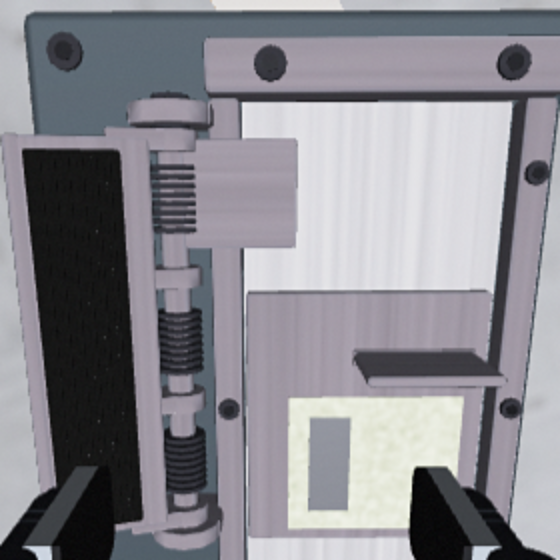

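The left tip is over the black pad (crop ~(85,480)) and the right tip is over the label, in line with the tab (crop columns 415–470 against 355–505).

Call:
servo_tool:
  motion:
    - [0.002, 0, 0, 0, -0.65]
    - [0.004, 0, 0, 0, -0.65]
    - [0.004, 0, 0, 0, -0.65]

```text
clock: 3.5
tcp_pos: [0.5216, 0.0978, 0.2191]
orientation: [1.49, 1.0, -1.495]
contact_force: [0.5, 0.5, -0.8]
grip_width: 0.07
```

Call:
servo_tool:
  motion:
    - [0.002, 0, 0, 0, -0.65]
    - [0.004, 0, 0, 0, -0.65]
    - [0.004, 0, 0, 0, -0.65]

```text
clock: 3.8
tcp_pos: [0.5215, 0.0978, 0.2147]
orientation: [1.489, 1.001, -1.495]
contact_force: [-0.4, -0.2, -0.3]
grip_width: 0.0705
```

Call:
servo_tool:
  motion:
    - [0.002, 0, 0, 0, -0.65]
    - [0.003, 0, 0, 0, -0.65]
    - [0.003, 0, 0, 0, -0.65]

```text
clock: 4.1
tcp_pos: [0.5214, 0.0978, 0.2115]
orientation: [1.489, 1.001, -1.495]
contact_force: [-0.6, -0.1, -0.4]
grip_width: 0.0703
```

Call:
servo_tool:
  motion:
    - [0.002, 0, 0, 0, -0.65]
    - [0.004, 0, 0, 0, -0.65]
    - [0.004, 0, 0, 0, -0.65]

```text
clock: 4.4
tcp_pos: [0.5218, 0.0986, 0.2081]
orientation: [1.491, 1.001, -1.493]
contact_force: [-1.3, 1.8, 6.2]
grip_width: 0.0705
```

Call:
servo_tool:
  motion:
    - [0.002, 0, 0, 0, -0.65]
    - [0.004, 0, 0, 0, -0.65]
    - [0.004, 0, 0, 0, -0.65]

```text
clock: 4.7
tcp_pos: [0.5222, 0.0999, 0.2048]
orientation: [1.492, 1.003, -1.49]
contact_force: [-1.9, 2.2, 8.6]
grip_width: 0.0702
```

Call:
servo_tool:
  motion:
    - [0.002, 0, 0, 0, -0.65]
    - [0.003, 0, 0, 0, -0.65]
    - [0.003, 0, 0, 0, -0.65]

```text
clock: 5.0
tcp_pos: [0.5224, 0.1006, 0.2026]
orientation: [1.493, 1.003, -1.488]
contact_force: [-3.7, 0.8, 8.2]
grip_width: 0.0705
```

Call:
servo_tool:
  motion:
    - [0.002, 0, 0.001, 0, -0.65]
    - [0.004, 0, 0.002, 0, -0.65]
    - [0.005, 0, 0.003, 0, -0.65]
    - [0.005, 0, 0.003, 0, -0.65]

```text
clock: 5.4
tcp_pos: [0.5221, 0.1006, 0.1992]
orientation: [1.496, 1.006, -1.482]
contact_force: [-2.7, 5.6, 12.3]
grip_width: 0.0706
```

```bash
python3 plan.py -56 29.5 .025; python3 -c "
from bench import *;import cv2;a=grab_frame('wrist')[20:300,150:430,::-1];cv2.imwrite('pics/w3.png',cv2.resize(a,None,fx=2,fy=2))"
```

```text
R [[0.004, 0.926, -0.377], [0.008, -0.377, -0.926], [-1.0, 0.001, -0.009]] tcp bed [-56.3  33.1] tipz 0.0262
shift tool [0.0011 0.0003 0.0036] turn [-179.95, 0.05] F [-2.7  5.6 12.3] w 0.0706 t 5.4 j [-0.09  0.55 -0.28  2.03  0.25  0.59 -2.49]
```

View pics/w3.png

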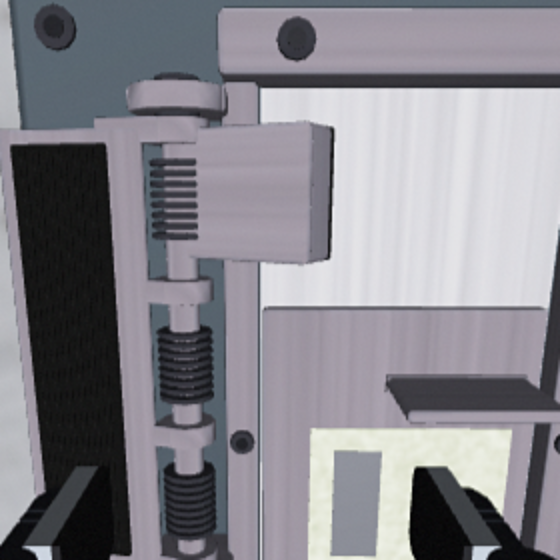

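The clip is well open: the jaw's front edge (crop ~(330,195)) has risen and swung in. The panel edge (crop row 308) hasn't reached it yet, and the right tip stands behind the tab. Now I push.

Call:
servo_tool:
  motion:
    - [0.002, 0.005, 0.002, 0, -0.65]
    - [0.002, 0.01, 0.002, 0, -0.65]
    - [0.002, 0.015, 0.002, 0, -0.65]
    - [0.002, 0.02, 0.002, 0, -0.65]
    - [0.002, 0.025, 0.002, 0, -0.65]
    - [0.002, 0.03, 0.002, 0, -0.65]

```text
clock: 6.05
tcp_pos: [0.5485, 0.0905, 0.1982]
orientation: [1.496, 1.011, -1.479]
contact_force: [-7.1, 5.9, 14.1]
grip_width: 0.0702
```

```bash
python3 plan.py 5.5 29.5 .025; python3 -c "
from bench import *;import cv2;a=grab_frame('wrist')[20:300,150:430,::-1];cv2.imwrite('pics/w4.png',cv2.resize(a,None,fx=2,fy=2))"
```

```text
R [[0.004, 0.928, -0.374], [0.011, -0.374, -0.927], [-1.0, -0.001, -0.012]] tcp bed [-28.2  33.7] tipz 0.0252
shift tool [0.0002 0.0336 0.0043] turn [-179.74, 0.26] F [-7.1  5.9 14.1] w 0.0702 t 6.05 j [-0.06  0.58 -0.28  1.97  0.25  0.61 -2.45]
```

View pics/w4.png

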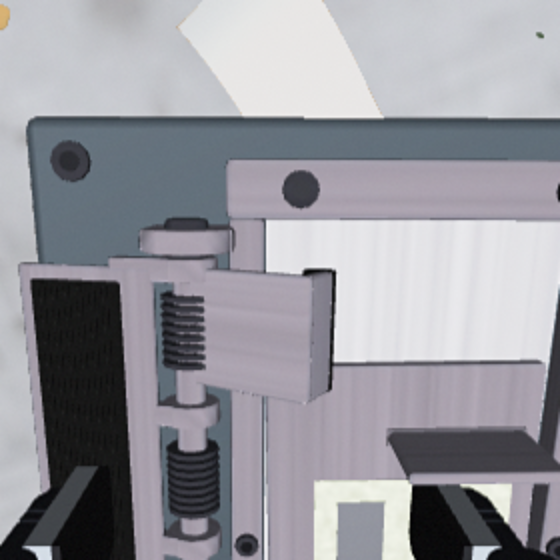

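The panel's leading edge (crop row ~362) has passed under the lifted jaw (front edge at rows 385–400), and the tab is in contact with the tip.

Call:
servo_tool:
  motion:
    - [0.001, 0.005, 0.003, 0, -0.65]
    - [0.001, 0.01, 0.003, 0, -0.65]
    - [0.001, 0.015, 0.003, 0, -0.65]
    - [0.001, 0.02, 0.003, 0, -0.65]
    - [0.001, 0.025, 0.003, 0, -0.65]
    - [0.001, 0.028, 0.003, 0, -0.65]

```text
clock: 6.7
tcp_pos: [0.5737, 0.0797, 0.1983]
orientation: [1.497, 1.015, -1.476]
contact_force: [-6.5, 5.2, 12.2]
grip_width: 0.0705
```

```bash
python3 plan.py 5.5 29.5 .025; python3 -c "
from bench import *;import cv2;a=grab_frame('wrist')[20:300,150:430,::-1];cv2.imwrite('pics/w5.png',cv2.resize(a,None,fx=2,fy=2))"
```

```text
R [[0.004, 0.928, -0.371], [0.015, -0.372, -0.928], [-1.0, -0.001, -0.015]] tcp bed [-0.7 33.2] tipz 0.0253
shift tool [0.0003 0.0062 0.0038] turn [-179.61, 0.39] F [-6.5  5.2 12.2] w 0.0705 t 6.7 j [-0.03  0.61 -0.28  1.92  0.24  0.64 -2.41]
```

View pics/w5.png

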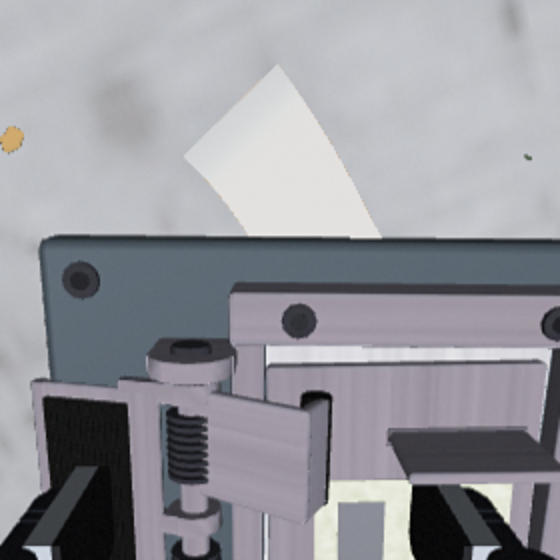

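A gap remains between the panel edge (crop row 362) and the stop (row 345). I'll push slowly to contact.

Call:
servo_tool:
  motion:
    - [0.001, 0.002, 0.002, 0, -0.65]
    - [0.001, 0.004, 0.002, 0, -0.65]
    - [0.001, 0.006, 0.002, 0, -0.65]
    - [0.001, 0.006, 0.002, 0, -0.65]

```text
clock: 7.15
tcp_pos: [0.5784, 0.0778, 0.1983]
orientation: [1.497, 1.018, -1.473]
contact_force: [-5.4, 4.6, 11.7]
grip_width: 0.0706
```

Call:
servo_tool:
  motion:
    - [0.001, 0.002, 0.002, 0, -0.65]
    - [0.001, 0.003, 0.002, 0, -0.65]
    - [0.001, 0.003, 0.002, 0, -0.65]

```text
clock: 7.45
tcp_pos: [0.5793, 0.0773, 0.1981]
orientation: [1.495, 1.023, -1.472]
contact_force: [-8.0, 4.1, 11.8]
grip_width: 0.0702
```

```bash
python3 plan.py 5.5 29.5 .025
```

```text
R [[0.002, 0.93, -0.367], [0.019, -0.367, -0.93], [-1.0, -0.005, -0.019]] tcp bed [ 5.4 33.1] tipz 0.0251
shift tool [0.     0.0001 0.0036] turn [-179.33, 0.67] F [-8.   4.1 11.8] w 0.0702 t 7.45 j [-0.02  0.61 -0.29  1.91  0.24  0.65 -2.39]
```

Call:
servo_tool:
  motion:
    - [0.001, 0.003, 0.002, 0, -0.65]
    - [0.001, 0.005, 0.002, 0, -0.65]
    - [0.001, 0.006, 0.002, 0, -0.65]
    - [0.001, 0.006, 0.002, 0, -0.65]

```text
clock: 7.85
tcp_pos: [0.5816, 0.0766, 0.1977]
orientation: [1.492, 1.03, -1.475]
contact_force: [-14.2, 6.2, 17.5]
grip_width: 0.0704
```

```bash
python3 plan.py 5.5 29.5 .025; python3 -c "
from bench import *;import cv2;a=grab_frame('wrist')[20:300,150:430,::-1];cv2.imwrite('pics/w6.png',cv2.resize(a,None,fx=2,fy=2))"
```

```text
R [[-0.003, 0.931, -0.365], [0.022, -0.364, -0.931], [-1.0, -0.011, -0.019]] tcp bed [ 7.8 33.3] tipz 0.0247
shift tool [-0.0004 -0.0023  0.0038] turn [-179.17, 0.83] F [-14.2   6.2  17.5] w 0.0704 t 7.85 j [-0.01  0.62 -0.29  1.9   0.24  0.66 -2.38]
```

View pics/w6.png

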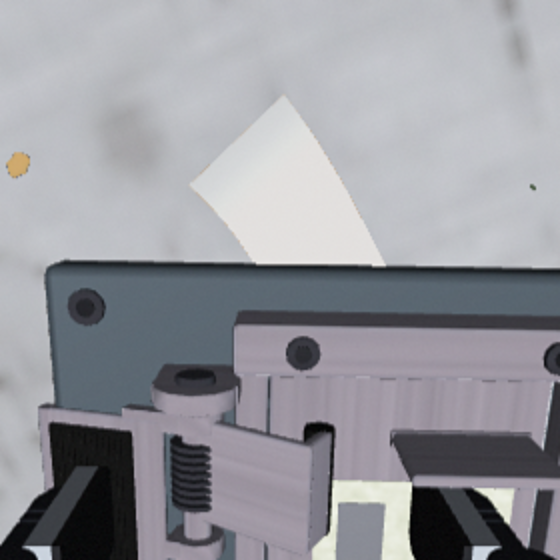

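Call:
servo_tool:
  motion:
    - [0.001, 0.004, 0.002, 0, -0.65]
    - [0.001, 0.007, 0.002, 0, -0.65]
    - [0.001, 0.008, 0.002, 0, -0.65]
    - [0.001, 0.008, 0.002, 0, -0.65]
    - [0.001, 0.008, 0.002, 0, -0.65]

```text
clock: 8.4
tcp_pos: [0.5839, 0.0761, 0.1973]
orientation: [1.485, 1.041, -1.481]
contact_force: [-22.2, 7.8, 26.2]
grip_width: 0.0704
```

```bash
python3 plan.py 5.5 29.5 .025; python3 -c "
from bench import *;import cv2;a=grab_frame('wrist')[:,:,::-1];cv2.imwrite('pics/w7.png',a)"
```

```text
R [[-0.014, 0.932, -0.361], [0.024, -0.361, -0.932], [-1.0, -0.022, -0.018]] tcp bed [10.1 33.7] tipz 0.0243
shift tool [-0.0006 -0.0047  0.0041] turn [-178.97, 1.03] F [-22.2   7.8  26.2] w 0.0704 t 8.4 j [-0.    0.62 -0.29  1.89  0.23  0.67 -2.37]
```

The tip is against a solid stop: about 24 N along the lane and hardly any more tip travel. I back off along the lane with the clip still held down, then check before releasing.

Call:
servo_tool:
  motion:
    - [0.001, -0.002, 0.002, 0, -0.65]
    - [0.001, -0.004, 0.002, 0, -0.65]
    - [0.001, -0.007, 0.002, 0, -0.65]
    - [0.001, -0.01, 0.002, 0, -0.65]
    - [0.001, -0.013, 0.002, 0, -0.65]
    - [0.001, -0.016, 0.002, 0, -0.65]

```text
clock: 9.05
tcp_pos: [0.5721, 0.0802, 0.1996]
orientation: [1.494, 1.035, -1.472]
contact_force: [5.8, -1.5, 9.9]
grip_width: 0.0705
```

```bash
python3 plan.py 5.5 29.5 .025; python3 -c "
from bench import *;import cv2;a=grab_frame('wrist')[60:340,150:430,::-1];cv2.imwrite('pics/w8.png',cv2.resize(a,None,fx=2,fy=2))"
```

```text
R [[-0.003, 0.932, -0.363], [0.027, -0.363, -0.931], [-1.0, -0.012, -0.024]] tcp bed [-2.4 33. ] tipz 0.0266
shift tool [0.0014 0.0079 0.0037] turn [-179.08, 0.92] F [ 5.8 -1.5  9.9] w 0.0705 t 9.05 j [-0.01  0.6  -0.29  1.92  0.23  0.65 -2.39]
```

View pics/w8.png

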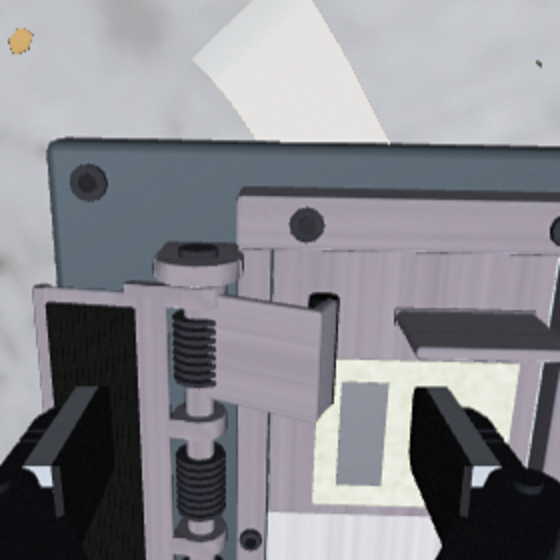

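The panel edge meets the stop with no gap (crop row ~250). The right tip is clear of the tab and the jaw is still open. I release the clip by going straight up.

Call:
servo_tool:
  motion:
    - [-0.004, 0, 0, 0, -0.65]
    - [-0.008, 0, 0, 0, -0.65]
    - [-0.012, 0, 0, 0, -0.65]
    - [-0.018, 0, 0, 0, -0.65]
    - [-0.03, 0, 0, 0, -0.65]
    - [-0.05, -0.003, 0, 0, -0.65]
    - [-0.08, -0.006, 0, 0, -0.65]
    - [-0.11, -0.01, 0, 0, -0.65]

```text
clock: 9.9
tcp_pos: [0.5623, 0.0812, 0.3109]
orientation: [1.493, 1.036, -1.472]
contact_force: [0.9, 0.1, -0.4]
grip_width: 0.0705
```

Call:
servo_tool:
  motion:
    - [-0.03, -0.02, 0, 0, -0.65]
    - [-0.03, -0.04, 0, 0, -0.65]
    - [-0.03, -0.04, 0, 0, -0.65]
    - [-0.03, -0.04, 0, 0, -0.65]

```text
clock: 10.3
tcp_pos: [0.5251, 0.0948, 0.3418]
orientation: [1.493, 1.036, -1.471]
contact_force: [0.0, -0.4, 0.6]
grip_width: 0.0706
```

```bash
python3 plan.py -40 29.5 .15; python3 -c "
from bench import *;import cv2;a=grab_frame('wrist')[:,:,::-1];cv2.imwrite('pics/w9f.png',a);cv2.imwrite('pics/w9.png',cv2.resize(a[30:310,150:430],None,fx=2,fy=2))"
```

```text
R [[-0.003, 0.932, -0.362], [0.026, -0.362, -0.932], [-1.0, -0.013, -0.023]] tcp bed [-51.4  28.8] tipz 0.1688
shift tool [ 0.0187  0.0117 -0.0001] turn [-179.01, 0.99] F [ 0.  -0.4  0.6] w 0.0706 t 10.3 j [ 0.02  0.34 -0.37  1.94  0.13  0.88 -2.35]
```

View pics/w9.png

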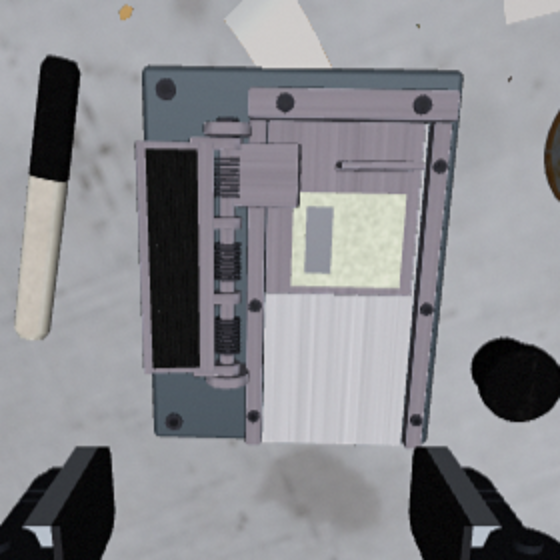

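The panel's front edge is at the stop (crop row ~122), the jaw rests on its left margin (~(270,175)), and the hand is clear. One numeric check before handing in.

```bash
python3 - <<'E'
from h import *
from scipy.spatial.transform import Rotation as Ro
o=get_obs();C=camera_params('wrist');T=np.eye(4);T[:3,:3]=Ro.from_rotvec(o['orientation']).as_matrix();T[:3,3]=o['tcp_pos']
W=(C['mtx'],np.linalg.inv(T@C['T_tool_cam']));g=lambda u,v:(150+u/2-.25,30+v/2-.25)
bed=np.array([(58,91),(58,-49),(-118,-49),(-118,91)])/1e3
th,t,r=fit(bed,[onz(g(*a),.015,*W) for a in[(144,67),(462,72),(425,442),(156,435)]]);print(np.degrees(th),t,r.round(1).tolist())
R=np.array([[np.cos(th),-np.sin(th)],[np.sin(th),np.cos(th)]])
for n,uv,z in[('rear exp -40',(340,295),.021),('rearL',(270,294),.021),('stop top edge exp 36',(340,122),.0325),('tab top front/rear exp 16.5..19.5',(380,168),.0465)]:print(n,(R.T@(onz(g(*uv),z,*W)[:2]-t)*1e3).round(1))
print(hand_in())
E
```

```text
-22.26698005700221 [0.56189878 0.04866734] [[1.8, 0.9], [0.7, -1.9], [-1.8, -0.7], [-0.8, 1.8]]
rear exp -40 [-40.5   0.2]
rearL [-40.7  32.8]
stop top edge exp 36 [34.6  5.3]
tab top front/rear exp 16.5..19.5 [ 16.7 -10.3]
the job is handed in; nothing more can be done
None
```

The panel is home against the end stop with the clip gripping it, and I handed the job in at about 10.4 s of the 38 s allowed.

**What I did:** The left fingertip pressed the thumb plate to a clip angle of about 0.4 rad, which I estimated from tip height and the lifted jaw. With it held down, the right fingertip pushed the panel by its tab under the jaw to a firm contact of about 24 N along the lane. I then backed the tip off the tab, checked a picture showing no gap at the stop, and only then raised the hand to release the clip.

**Last checks:**
- **Panel position:** The wrist camera puts the rear edge at bed x -40.5 mm (home is -40) and the tab's top edge at 16.7 mm (its rear face should be at 16.5). Both are within the 2 mm calibration.
- **Clip and surroundings:** The last picture shows the jaw resting on the panel's left margin. The marker and cap look untouched. The label roll and the brown look-alike were outside that picture, so I didn't re-check them.
- **Hand:** It was clear of everything, with contact force near zero.

**Disagreements:**
- Two-view heights were off by up to 28 mm (wrist and top) and 11 mm (top and side). I used the stated heights for positions and found the pad height by touch.
- The tips touched the pad about 10 mm lower than the nominal 173 mm reach predicted, because the fingers were mostly open.
- The side-view bed fit differed from the top view by about 6 mm.

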